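Set the purge valve of a laser head

TASK

Set the purge gas of the laser head: first lower the small shutter lever on top of the head all the way down and leave it down. Then turn the valve wheel by its handle clockwise until it is shut against its stop, and from the stop back it off exactly two full turns (to within a twentieth of a turn). Finish there still gripping the handle, keeping the wheel still, and leave everything else on the bench where it is.

Things in the scene. Friction and masses are not known exactly. Their poses are not given: they have to be found in the camera images.
- shutter_lever (a joint): angle of the beam-shutter lever on top of the laser head, rad: 0 = fully raised (54 degrees above level), growing as it is lowered; 1.05 = fully lowered, against its stop (6 degrees below level, pointing away from the head). It stays where it is left (about 1 N at the ball moves it) and is lowered by pressing on the ball with shut fingers.
- lever_ball (a point): centre of the 20 mm metal ball at the end of the shutter lever, a steel rod 8 mm thick. The ball centre is 65 mm from the pivot axis. Fully raised it is 53 mm above the pivot, fully lowered 6 mm below it. The lever swings in a vertical plane.
- lever_pivot (a point): mid-point of the level pivot axis of the shutter lever, 168 mm above the bench, between two cheeks (to 10 mm above the axis) near the front edge of the laser head. The head is a fixed black box 110 x 110 x 98 mm whose top is 150 mm above the bench. The frame's x axis points from the lever's ball side towards the head (the box reaches from 15 mm on the ball side of the axis to 95 mm on the other side), its y axis is the pivot axis, z is up.
- valve_wheel (a joint): how far the valve is open, rad: 0 = shut, against the stop; it grows as the wheel is turned counter-clockwise seen from above (opening), 6.283 a turn; fully open is 16.5, a second stop. The wheel stays where it is left; about 1 to 1.5 N at the handle turns it.
- wheel_hub (a point): point on the upright axis of the valve wheel, in the plane of the wheel, 83 mm above the bench. The wheel is a level, three-spoked grey ring, 112 mm across, on a fixed brass valve body; rim and spokes reach to 90 mm above the bench, the hub and the boss under the handle to 92 mm. The wheel does not rise or sink as it turns. Its x axis points to the handle, z is up.
- crank_handle: upright round whitish plastic handle on the rim of the valve wheel, 22 mm across, 46 mm tall (from 93 to 139 mm above the bench); the origin is its centre, half-way up. Its axis is 50 mm from the wheel's axis. It revolves freely on its own pin, so that a gripper can carry it round the wheel's axis without turning itself.
- screwdriver: hand screwdriver with a rounded handle, 160 mm long, lying on the bench; bystander
- mirror_mount: small mirror in a black 36 x 36 mm frame on a round 40 mm foot, 66 mm tall, upright; bystander, origin at the centre of its underside
- post_holder: plain steel post, 25 mm across, 50 mm tall, upright; bystander, origin at the centre of its underside
- cleaner_bottle: white bottle, 48 mm across, 110 mm tall, upright; bystander, origin at the centre of its underside
- parts_tray: grey open tray in two compartments, 100 x 140 x 30 mm; bystander, origin at the centre of its underside
- lens_ring: black ring, 50 mm outside, 36 mm inside, 12 mm tall, lying flat; bystander, origin at the centre of its underside

How it is judged (in metres and radians):
On the way, in this order (a step that is already met when the one before it is completed fails the run):
1. the shutter lever is fully lowered (within 0.1 rad of its stop) (value of joint shutter_lever above 0.95 rad), for 0.2 s.
2. the valve is shut against its stop (within 0.08 rad) (value of joint valve_wheel below 0.08 rad and value of joint shutter_lever above 0.95 rad), for 0.2 s.
At the end, for the whole second after the job is handed in: The shutter lever is within 0.1 rad of its lower stop; the valve wheel stands still, two turns (12.57 rad, within 0.32 rad) open from its stop; and the fingers still hold its handle with at least 3 N (value of joint shutter_lever above 0.95 rad and value of joint valve_wheel between 12.246 and 12.886 rad and velocity of joint valve_wheel between -0.1 and 0.1 rad/s and contact force between the fingers and crank_handle above 3 N); the arm keeps its last pose, push and grip.
It fails at once if a bystander is pushed more than 30 mm away (distance of any of screwdriver, mirror_mount, post_holder, cleaner_bottle, parts_tray, lens_ring from where it was at the start of the episode above 0.03 m).
It fails at once if an upright bystander is tipped over (angle between any of mirror_mount, post_holder, cleaner_bottle's own z axis and vertical above 0.6 rad).
It also fails if it takes over 70 s, if anything falls off the work surface, if the arm or the gripper's body presses on something with over 40 N, if the wrist force passes 120 N, or if a joint passes its speed limit or range.

ROBOT

A 6-joint arm with a two-finger parallel gripper is mounted at the origin on the work surface. World frame = base frame: x ahead of the robot, y to its left, z up, the work surface at z = 0. Lengths are in m, angles in degrees, forces in N, time in s.
With the tool pointing down it reaches from about 0.375 to 0.9 m from the base axis. Payload 3.1 kg.
Tool frame: the origin (TCP) lies at the very end of the fingers, on their centre line; the grasp point (between the pads) lies 19 mm behind it (grasp_offset is the distance from the TCP to the grasp point, in m); z points along the fingers, y is the direction in which the jaws open and shut (so a half turn about z gives the same grasp; the last joint's range is limited). The gripper opens to 87 mm and grips with 3 to 60 N. Pads are 19 mm wide; open, the fingers measure 117 mm over their backs; the gripper's body (75 mm by 190 mm) begins 51 mm behind the grasp point.
Start: joints at [-82.649, 30.224, 82.088, -0, 67.689, -10.227], TCP at [0.189, -0.596, 0.223] pointing down, gripper open.
Joint ranges: [-176.69, 176.69], [-43.24, 126.21], [12.49, 139.97], [-82, 262], [0, 151.66], [-163.58, 163.58]. Speed limits (degrees/s): [159.86, 159.86, 180, 180, 180, 180].

INTERFACE

Orientations are given as a 3x3 rotation matrix whose columns are the frame's x, y, z axes.
In Python, from rig import * gives the robot as it stands. The module is installed in compiled form; this text tells all that it offers.
- The arm moves only by the tool play_rows, never from a script. Its argument "plan" is a list that holds one entry, the list of rows, each a list of 7 numbers: the shift along the world's x, y, z each as a share of 5 cm, from -1 to 1, then the turn, a rotation vector about the world's x, y, z each as a share of pi rad, from -1 to 1, then the gripper's target within -1 to 1 (fully open at 1, half-way at 0, shut at -1). A call has 1 to 12 rows; each row shifts and turns the commanded pose from where the row before left it; what a row does not reach is not made up. A row lasts 1/10 s, in which the tool goes at most 50 mm and 8.59 degrees, less where a joint would pass 70% of its speed; a pose out of reach is approached as far as the arm can. A call with a number of a shift or a turn outside -1 to 1 is refused whole. A call with a gripper value outside its range is refused whole. The fingers move at their own pace and stop on an object; the grip force is fixed at half the most. Time passes only in rows, so rows that do not move let the fingers close. It gives the time, the measured TCP pose, the force and the opening at its end, in the units of the state.
- read_state(): the state, without advancing time (a new reading comes with each control period).
- capture(name): name is "scene" or "top" or "wrist"; returns the picture (420x560x3 uint8, red, green, blue); there is no depth.
- camera_params(name): a dict with "intrinsics" (3x3 intrinsics, pixels), "R" (3x3) and "t" (3): a world point X has camera coordinates R X + t; the wrist camera has in their place "mount" (4x4, takes a point from camera to tool coordinates, whose origin is the TCP and whose axes are the flange's). Camera axes: x right, y down, z forward; pixel columns grow to the right and rows downward; lengths in m; the calibration is good to about 2 mm. A picture is of the moment at which its call begins: read the wrist's pose just before it. camera_params takes no time and is no camera call.
- hand_in(): hands the job in, once; it reports no verdict.
The state is a dict: "time_s": time; "joint_positions": joint angles; "qvel": joint speeds; "tau": joint torques, N m; "position": TCP position; "tcp_rot": TCP orientation; "force": force on the tool from outside, world axes, zero at the start; "moment": the same for the moment, N m; "opening": opening from 0.0 (shut) to 1.0 (fully open).
Only numpy, scipy, OpenCV 4.12 (cv2) and the standard library are available. Lean on these libraries where they do the work, as an engineer would, in place of code of your own. Each camera call takes 0.05 s, during which the arm holds its last target. There are 200 camera calls.

## Working session

There is one attempt and no reset: what is moved stays moved. The work goes in short steps, Python scripts to look and compute and a tool call to move; the robot and the scene stay as the last step left them, time stands still between calls to the robot, and variables do not carry over. Pictures are saved under pics/ and viewed, about 8 in all and at most 12, crops included, and the job is handed in when it is done.

Besides the shell and the picture viewer there is one more tool, called as a command line: name --argument value ..., lists and objects as JSON in quotes. play_rows: Moves the arm, as the interface text tells. Its arguments: {"type":"object","properties":{"plan":{"type":"array"}},"required":["plan"]}

```bash
mkdir -p pics
python3 - <<'E'
from rig import *
import cv2,numpy as np
s=read_state();print(s['time_s'],s['position'],s['tcp_rot'],s['force'],s['opening'])
for n in("scene","top"):
    cv2.imwrite(f"pics/{n}1.png",cv2.resize(capture(n),None,fx=1.42,fy=1.42,interpolation=cv2.INTER_CUBIC)[:,:,::-1])
    p=camera_params(n);print(n,p['intrinsics'],p['R'],p['t'])
print(camera_params("wrist"))
E
```

```text
0.0 [ 0.18869337 -0.59506925  0.22158365] [[ 9.53306196e-01  3.02005338e-01 -2.70716509e-04]
 [ 3.02005213e-01 -9.53303890e-01  2.13178515e-03]
 [ 3.85735393e-04 -2.11400179e-03 -9.99997691e-01]] [ 0.6729392  -0.1851235  -0.32461228] 1.0004625819137483
scene [[462.69562281   0.         283.62665214]
 [  0.         462.69562281 219.05585278]
 [  0.           0.           1.        ]] [[ 0.81774472  0.57550394  0.00942268]
 [ 0.38988215 -0.54179966 -0.74461066]
 [-0.42342116  0.61257517 -0.66743253]] [-0.44785773 -0.11976465  1.5173439 ]
top [[403.00132495   0.         284.65546856]
 [  0.         403.00132495 206.96950076]
 [  0.           0.           1.        ]] [[-0.01871474 -0.99982422 -0.00113526]
 [-0.98610143  0.01864533 -0.16509487]
 [ 0.16508701 -0.00197023 -0.98627704]] [0.01237813 0.58318458 1.29769821]
{'intrinsics': array([[332.41222861,   0.        , 283.87432307],
       [  0.        , 332.41222861, 211.50557671],
       [  0.        ,   0.        ,   1.        ]]), 'mount': array([[-5.05759683e-04, -9.63520231e-01, -2.67635029e-01,
         7.29070984e-02],
       [ 9.99999001e-01, -8.40613988e-04,  1.13658293e-03,
         2.92765206e-04],
       [-1.32009840e-03, -2.67634187e-01,  9.63519693e-01,
        -1.61570017e-01],
       [ 0.00000000e+00,  0.00000000e+00,  0.00000000e+00,
         1.00000000e+00]])}
```

View pics/scene1.png

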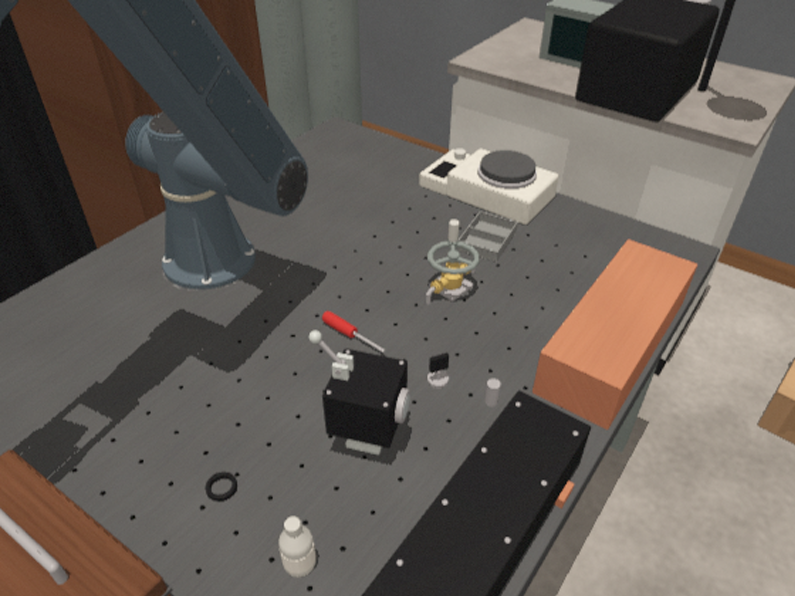

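View pics/top1.png

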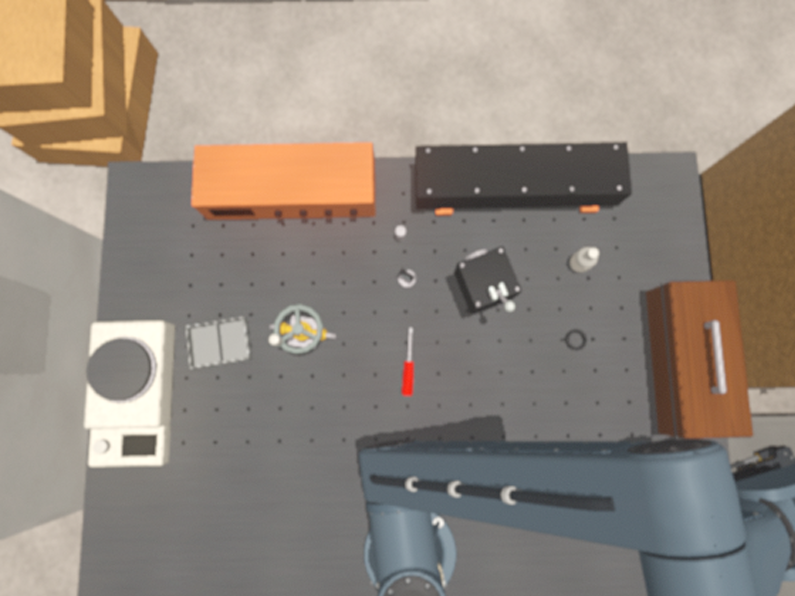

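Scene view: ball at (316,337), handle top (454,223), hub (453,257). Top view: ball (509,305), handle top (274,339), wheel centre about (299,330), and lever cheeks about (499,291).

```bash
cat > h.py <<'E'
import numpy as np
from rig import *
def ray(cam,px,f=1.0,st=None):
    p=camera_params(cam);K=p['intrinsics'];d=np.linalg.solve(K,[px[0]/f,px[1]/f,1])
    if cam=='wrist':
        M=p['mount'];R=np.array(st['tcp_rot'])
        return np.array(st['position'])+R@M[:3,3], R@M[:3,:3]@d
    return -p['R'].T@p['t'],p['R'].T@d
def atz(cam,px,z,f=1.0,st=None):
    o,d=ray(cam,px,f,st);return o+d*(z-o[2])/d[2]
def tri(a,b):
    (o1,d1),(o2,d2)=a,b
    A=np.c_[d1,-d2];x=np.linalg.lstsq(A,o2-o1,rcond=None)[0]
    p,q=o1+x[0]*d1,o2+x[1]*d2
    return (p+q)/2,np.linalg.norm(p-q)
E
python3 - <<'E'
from h import *
np.set_printoptions(precision=4,suppress=True)
f=1.42
print('ball',tri(ray('scene',(316,337),f),ray('top',(509,305),f)))
print('htop',tri(ray('scene',(454,223),f),ray('top',(274,339),f)))
print('hub',tri(ray('scene',(453,257),f),ray('top',(299,330),f)))
for n,px,z in[('hub',(299,330),.083),('handle',(274,339),.139),('ball',(509,305),.221),('pivot',(499,291),.175),('screwd',(409,395),.01),('tray',(218,343),.03)]+[('box%d'%i,p,.15) for i,p in enumerate([(456,264),(501,247),(520,293),(475,313)])]: print(n,atz('top',px,z,f))
E
```

```text
ball (array([ 0.5287, -0.2119,  0.216 ]), np.float64(0.0015871112263392392))
htop (array([0.4762, 0.2876, 0.1316]), np.float64(0.002440021451145427))
hub (array([0.5021, 0.2444, 0.0784]), np.float64(0.006324761346573586))
hub [0.499  0.2416 0.083 ]
handle [0.4745 0.2852 0.139 ]
ball [ 0.5274 -0.2115  0.221 ]
pivot [ 0.5646 -0.2003  0.175 ]
screwd [ 0.3486 -0.0054  0.01  ]
tray [0.4776 0.4415 0.03  ]
box0 [ 0.6306 -0.1131  0.15  ]
box1 [ 0.667  -0.2135  0.15  ]
box2 [ 0.5635 -0.2499  0.15  ]
box3 [ 0.5216 -0.1505  0.15  ]
```

play_rows --plan '[[[0.56, 0.63, 0.1, 0, 0, 0, -1], [0.56, 0.63, 0.1, 0, 0, 0, -1], [0.56, 0.63, 0.1, 0, 0, 0, -1], [0.56, 0.63, 0.1, 0, 0, 0, -1], [0.56, 0.63, 0.1, 0, 0, 0, -1], [0.56, 0.63, 0.1, 0, 0, 0, -1], [0.56, 0.63, 0.1, 0, 0, 0, -1], [0.56, 0.63, 0.1, 0, 0, 0, -1], [0.56, 0.63, 0.1, 0, 0, 0, -1], [0.56, 0.63, 0.1, 0, 0, 0, -1], [0.3, 0.4, 0.0, 0, 0, 0, -1], [0, 0, 0, 0, 0, 0, -1]]]'

```text
time_s: 1.3
position: [0.4852, -0.2577, 0.2723]
tcp_rot: [[0.952, 0.306, 0.0], [0.306, -0.952, 0.001], [0.0, -0.001, -1.0]]
force: [0.5, -0.6, 0.8]
opening: 0.032
```

Run:
```python
from h import *
import cv2
s=read_state();print(s['time_s'],s['position'],s['force'],s['opening'])
cv2.imwrite("pics/w1.png",cv2.resize(capture('wrist'),None,fx=1.4,fy=1.4)[:,:,::-1])
```

```text
1.3 [ 0.48517697 -0.25772962  0.27234321] [ 0.51822172 -0.63012781  0.75769931] 0.0316861500297806
```

View pics/w1.png

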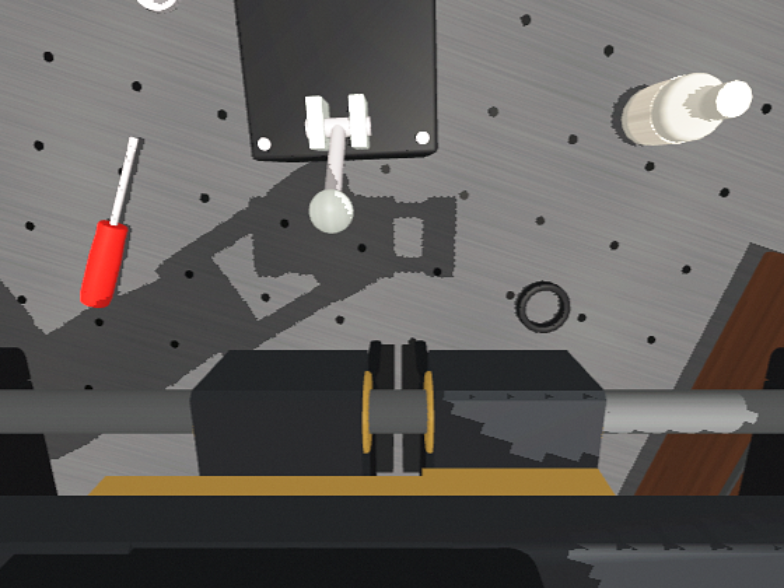

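Wrist view: ball centre at (331,211), pivot between the cheeks at (338,125), fingers shut at (400,350).

Run:
```python
from h import *
np.set_printoptions(precision=4,suppress=True)
s=read_state()
print(atz('wrist',(331,211),.221,1.4,s),atz('wrist',(338,125),.17,1.4,s),[atz('wrist',p,.15,1.4,s)for p in((253,157),(437,152))])
print(tri(ray('wrist',(331,211),1.4,s),ray('top',(509,305),1.42)))
```

```text
[ 0.5263 -0.2148  0.221 ] [ 0.5645 -0.2008  0.17  ] [array([ 0.5333, -0.1556,  0.15  ]), array([ 0.5686, -0.257 ,  0.15  ])]
(array([ 0.5269, -0.2133,  0.2169]), np.float64(0.003102506910090355))
```

play_rows --plan '[[[0.34, 0.41, 0, 0, 0, 0, -1], [0.33, 0.42, 0, 0, 0, 0, -1], [0, 0, -0.4, 0, 0, 0, -1], [0, 0, -0.3, 0, 0, 0, -1], [-0.04, -0.02, -0.2, 0, 0, 0, -1], [-0.04, -0.02, -0.2, 0, 0, 0, -1], [-0.04, -0.02, -0.2, 0, 0, 0, -1], [-0.04, -0.02, -0.2, 0, 0, 0, -1], [-0.04, -0.02, -0.2, 0, 0, 0, -1], [-0.04, -0.01, -0.2, 0, 0, 0, -1], [0, 0, 0, 0, 0, 0, -1], [0, 0, 0, 0, 0, 0, -1]]]'

```text
time_s: 2.55
position: [0.4889, -0.2288, 0.1745]
tcp_rot: [[0.951, 0.307, -0.036], [0.307, -0.952, -0.003], [-0.035, -0.008, -0.999]]
force: [-32.1, -16.8, 2.5]
opening: 0.002
```

The fingertip slipped down beside the ball. I'll back off outward and up, then look.

play_rows --plan '[[[-0.3, -0.1, 0, 0, 0, 0, -1], [-0.4, -0.14, 0.1, 0, 0, 0, -1], [-0.2, -0.1, 0.6, 0, 0, 0, -1], [0, 0, 0.6, 0, 0, 0, -1], [0, 0, 0.4, 0, 0, 0, -1], [0, 0, 0, 0, 0, 0, -1]]]'

```text
time_s: 3.15
position: [0.4614, -0.2442, 0.2656]
tcp_rot: [[0.954, 0.3, 0.006], [0.3, -0.954, -0.005], [0.004, 0.007, -1.0]]
force: [0.3, -0.1, 0.5]
opening: 0.006
```

Run:
```python
from h import *
import cv2
s=read_state();print(s['time_s'],s['position'],s['force'],s['opening'])
a=capture('wrist')[0:260,100:460]; b=capture('scene')[190:330,180:330]
a=cv2.resize(a,None,fx=1.5,fy=1.5); b=cv2.resize(b,(220,205))
c=np.zeros((600,540,3),np.uint8); c[:390]=a; c[392:597,:220]=b
cv2.imwrite("pics/w2.png",c[:,:,::-1])
```

```text
3.15 [ 0.46137291 -0.24422112  0.26556936] [ 0.34201769 -0.06012716  0.4585952 ] 0.005908383305214585
```

View pics/w2.png

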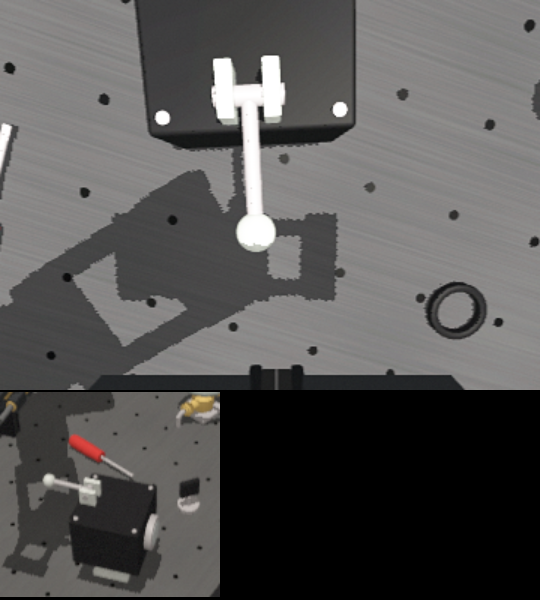

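The lever is now nearly level; the ball is at (256,232) in the crop and the pivot at (248,97).

Run:
```python
from h import *
np.set_printoptions(precision=4,suppress=True)
s=read_state()
o=lambda x,y:(100+x/1.5,y/1.5)
for z in(.162,.18,.19):print(atz('wrist',o(256,232),z,1,s))
print(atz('wrist',o(248,97),.17,1,s))
print(tri(ray('wrist',o(256,232),1,s),ray('scene',(180+49*150/220,190+(480-392)*140/205))))
```

```text
[ 0.5009 -0.2192  0.162 ]
[ 0.5029 -0.2193  0.18  ]
[ 0.504  -0.2194  0.19  ]
[ 0.5609 -0.1974  0.17  ]
(array([ 0.5019, -0.2187,  0.1655]), np.float64(0.0016012109723688348))
```

play_rows --plan '[[[0.43, 0.25, 0, 0, 0, 0, -1], [0.43, 0.25, 0, 0, 0, 0, -1], [0, 0, -0.4, 0, 0, 0, -1], [0, 0, -0.5, 0, 0, 0, -1], [0, 0, -0.3, 0, 0, 0, -1], [0, 0, -0.2, 0, 0, 0, -1], [0, 0, -0.2, 0, 0, 0, -1], [0, 0, -0.2, 0, 0, 0, -1], [0, 0, 0, 0, 0, 0, -1], [0, 0, 0, 0, 0, 0, -1]]]'

```text
time_s: 4.25
position: [0.5035, -0.217, 0.1725]
tcp_rot: [[0.953, 0.302, 0.0], [0.302, -0.953, -0.0], [0.0, 0.0, -1.0]]
force: [-0.5, -0.1, 1.0]
opening: 0.001
```

play_rows --plan '[[[0, 0, -0.06, 0, 0, 0, -1], [0, 0, -0.06, 0, 0, 0, -1], [0, 0, 0, 0, 0, 0, -1], [0, 0, 0, 0, 0, 0, -1]]]'

```text
time_s: 4.65
position: [0.5039, -0.2173, 0.1706]
tcp_rot: [[0.953, 0.302, 0.003], [0.302, -0.953, -0.002], [0.002, 0.003, -1.0]]
force: [-6.0, 2.6, 22.5]
opening: 0.006
```

play_rows --plan '[[[0, 0, 0.2, 0, 0, 0, -1], [0, 0, 0.9, 0, 0, 0, -1], [-0.1, 0.6, 0.8, 0, 0, 0, -1], [-0.16, 0.92, 0, 0, 0, 0, 1], [-0.16, 0.92, 0, 0, 0, 0, 1], [-0.16, 0.92, 0, 0, 0, 0, 1], [-0.16, 0.92, 0, 0, 0, 0, 1], [-0.16, 0.92, 0, 0, 0, 0, 1], [-0.16, 0.92, 0, 0, 0, 0, 1], [-0.16, 0.92, 0, 0, 0, 0, 1], [-0.16, 0.92, 0, 0, 0, 0, 1], [-0.16, 0.92, 0, 0, 0, 0, 1]]]'

```text
time_s: 5.85
position: [0.4258, 0.2289, 0.2616]
tcp_rot: [[0.953, 0.302, 0.001], [0.302, -0.953, 0.0], [0.001, 0.0, -1.0]]
force: [0.1, -0.1, -0.4]
opening: 0.746
```

play_rows --plan '[[[-0.1, 0.9, 0, 0, 0, 0, 1], [0, 0, 0, 0, 0, 0, 1], [0, 0, 0, 0, 0, 0, 1]]]'

```text
time_s: 6.15
position: [0.4208, 0.2729, 0.2612]
tcp_rot: [[0.952, 0.305, 0.0], [0.305, -0.952, -0.0], [-0.0, 0.0, -1.0]]
force: [-0.1, -1.0, -0.2]
opening: 0.969
```

Run:
```python
from h import *
import cv2
s=read_state();print(s['time_s'],s['position'],s['force'],s['opening'],s['joint_positions'])
a=capture('wrist'); b=capture('scene')[190:330,180:330]
a=cv2.resize(a,None,fx=1.4,fy=1.4); b=cv2.resize(b,(220,205)); 
a[-205:,-220:]=b
cv2.imwrite("pics/w3.png",a[:,:,::-1])
```

```text
6.15 [0.42079688 0.27288245 0.26118816] [-0.07345686 -0.96494227 -0.24285739] 0.9690051229465598 [ 2.01931106e+01  1.79028161e+01  9.67487118e+01 -2.95759864e-02
  6.53551991e+01  9.24509106e+01]
```

View pics/w3.png

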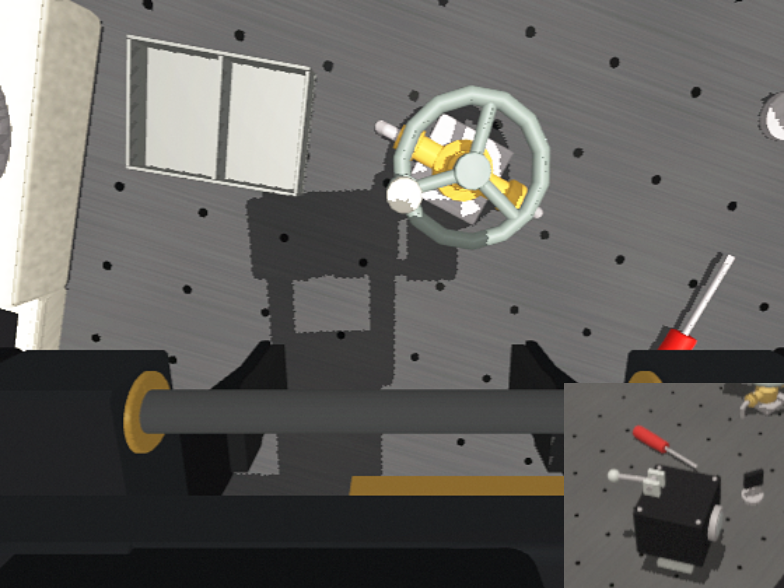

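Wrist view: handle top at (405,194), hub at (473,170). In the inset the lever ball sits lower than before, consistent with fully down.

Run:
```python
from h import *
np.set_printoptions(precision=4,suppress=True)
s=read_state()
h=atz('wrist',(405,194),.139,1.4,s);c=atz('wrist',(473,170),.092,1.4,s)
print(h,c,np.linalg.norm((h-c)[:2]),np.degrees(np.arctan2(*(h-c)[1::-1])))
print('lever',tri(ray('scene',(180+49*150/220,190+92*140/205)),ray('scene',(180+49*150/220,190+92*140/205)))[0], atz('scene',(180+49*150/220,190+92*140/205),.162))
```

```text
[0.4774 0.2835 0.139 ] [0.5046 0.2424 0.092 ] 0.049304435700781704 123.40189170775929
lever [ 1.0554 -0.7366  0.9278] [ 0.5058 -0.2224  0.162 ]
```

play_rows --plan '[[[0.56, 0.11, 0, 0, 0, 0, 1], [0.56, 0.11, 0, 0, 0, 0, 1], [0, 0, -0.7, 0, 0, 0, 1], [0, 0, -0.7, 0, 0, 0, 1], [0, 0, -0.7, 0, 0, 0, 1], [0, 0, -0.7, 0, 0, 0, 1], [0, 0, -0.3, 0, 0, 0, 1], [0, 0, 0, 0, 0, 0, 1]]]'

```text
time_s: 7.05
position: [0.4761, 0.2805, 0.1039]
tcp_rot: [[0.954, 0.299, -0.006], [0.299, -0.954, -0.002], [-0.006, 0.0, -1.0]]
force: [-0.3, 0.4, 1.0]
opening: 0.996
```

play_rows --plan '[[[0, 0, 0, 0, 0, 0, -1], [0, 0, 0, 0, 0, 0, -1], [0, 0, 0, 0, 0, 0, -1], [0, 0, 0, 0, 0, 0, -1], [0, 0, 0, 0, 0, 0, -1], [0, 0, 0, 0, 0, 0, -1], [0, 0, 0, 0, 0, 0, -1], [0, 0, 0, 0, 0, 0, -1], [0, 0, 0, 0, 0, 0, -1]]]'

```text
time_s: 7.95
position: [0.4765, 0.2844, 0.1063]
tcp_rot: [[0.954, 0.3, -0.001], [0.3, -0.954, 0.003], [-0.001, -0.003, -1.0]]
force: [-3.3, 6.4, -0.0]
opening: 0.267
```

```bash
cat >> h.py <<'E'
def arc(c,r,start,a0,da,n):
    "rows of a circle about c, from commanded point start, angles a0+da.."
    a=np.radians(a0+da*np.arange(1,n+1));P=np.c_[c[0]+r*np.cos(a),c[1]+r*np.sin(a)]
    p=np.array(start);out=[]
    for q in P:
        d=np.round((q-p)/.05,2);p=p+d*.05;out.append([float(d[0]),float(d[1]),0,0,0,0,-1])
    return out,p
E
python3 - <<'E'
from h import *
print(arc((.5045,.2425),.05,(.4765,.2844),124,-20,9))
E
```

```text
([[0.32, 0.13, 0, 0, 0, 0, -1], [0.34, 0.03, 0, 0, 0, 0, -1], [0.34, -0.1, 0, 0, 0, 0, -1], [0.28, -0.2, 0, 0, 0, 0, -1], [0.19, -0.29, 0, 0, 0, 0, -1], [0.09, -0.34, 0, 0, 0, 0, -1], [-0.04, -0.34, 0, 0, 0, 0, -1], [-0.15, -0.32, 0, 0, 0, 0, -1], [-0.25, -0.24, 0, 0, 0, 0, -1]], array([0.5325, 0.2009]))
```

play_rows --plan '[[[0.32, 0.13, 0, 0, 0, 0, -1], [0.34, 0.03, 0, 0, 0, 0, -1], [0.34, -0.1, 0, 0, 0, 0, -1], [0.28, -0.2, 0, 0, 0, 0, -1]]]'

```text
time_s: 8.35
position: [0.545, 0.2809, 0.1065]
tcp_rot: [[0.953, 0.302, 0.009], [0.302, -0.953, 0.008], [0.01, -0.005, -1.0]]
force: [4.7, 5.8, -5.1]
opening: 0.242
```

play_rows --plan '[[[0.19, -0.29, 0, 0, 0, 0, -1], [0.09, -0.34, 0, 0, 0, 0, -1], [-0.04, -0.34, 0, 0, 0, 0, -1], [-0.15, -0.32, 0, 0, 0, 0, -1], [-0.25, -0.24, 0, 0, 0, 0, -1], [0, 0, 0, 0, 0, 0, -1]]]'

```text
time_s: 8.95
position: [0.5299, 0.1989, 0.1058]
tcp_rot: [[0.953, 0.303, -0.005], [0.303, -0.953, -0.001], [-0.005, -0.0, -1.0]]
force: [0.0, -0.1, -1.1]
opening: 0.056
```

The grip was lost (opening 0.056) because the fast arc swung wide. I'll rise, back off to view the wheel again and go slower.

play_rows --plan '[[[0, 0, 0.5, 0, 0, 0, -1], [0, 0, 1, 0, 0, 0, -1], [0, 0, 1, 0, 0, 0, -1], [-0.9, 0.2, 0.6, 0, 0, 0, 1], [-0.9, 0.2, 0, 0, 0, 0, 1], [-0.4, 0.4, 0, 0, 0, 0, 1], [0, 0, 0, 0, 0, 0, 1], [0, 0, 0, 0, 0, 0, 1], [0, 0, 0, 0, 0, 0, 1]]]'

```text
time_s: 9.85
position: [0.429, 0.2383, 0.2588]
tcp_rot: [[0.954, 0.301, 0.002], [0.301, -0.954, -0.0], [0.002, 0.001, -1.0]]
force: [-0.3, 0.1, -0.6]
opening: 0.465
```

Run:
```python
from h import *
import cv2
s=read_state();print(s['time_s'],s['position'],s['force'],s['opening'])
a=capture('wrist')[:250,:]; b=capture('top')[170:300,140:300]
a=cv2.resize(a,None,fx=1.4,fy=1.4); b=cv2.resize(b,None,fx=1.5,fy=1.5)
c=np.zeros((600,784,3),np.uint8);c[:350]=a;c[360:360+b.shape[0],:b.shape[1]]=b
cv2.imwrite("pics/w4.png",c[:,:,::-1])
```

```text
9.85 [0.42895768 0.23831798 0.25884491] [-0.29420287  0.05380783 -0.59461704] 0.46530214245143586
```

View pics/w4.png

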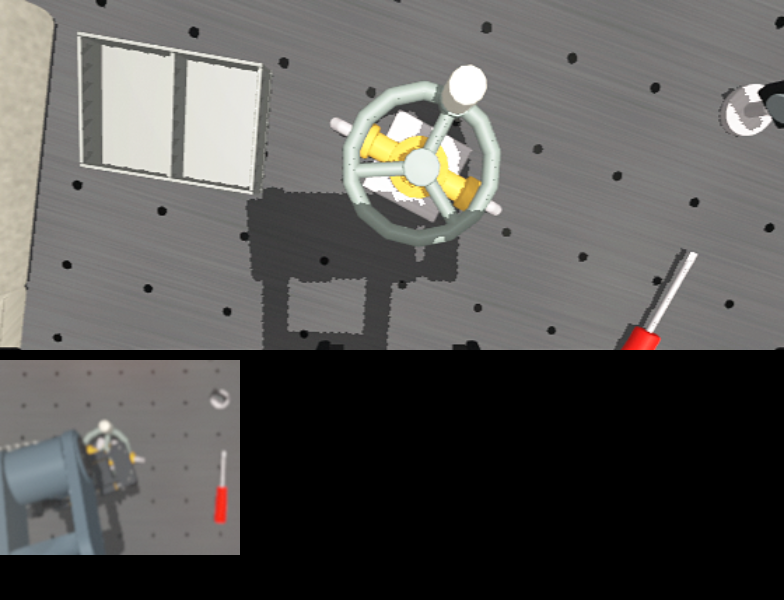

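Wrist view: handle top at (468,84), hub at (421,168). The wheel turned clockwise without hitting anything.

Run:
```python
from h import *
np.set_printoptions(precision=4,suppress=True)
s=read_state()
h=atz('wrist',(468,84),.139,1.4,s);c=atz('wrist',(421,168),.092,1.4,s)
print(h,c,np.linalg.norm((h-c)[:2]),np.degrees(np.arctan2(*(h-c)[1::-1])),h-s['position'])
```

```text
[0.5527 0.2353 0.139 ] [0.5027 0.2438 0.092 ] 0.05076391487438782 -9.692954210174923 [ 0.124  -0.0029 -0.1195]
```

play_rows --plan '[[[0.8, -0.02, 0, 0, 0, 0, 1], [0.8, -0.02, 0, 0, 0, 0, 1], [0.88, -0.02, 0, 0, 0, 0, 1], [0, 0, 0, 0, 0, 0, 1], [0, 0, -0.6, 0, 0, 0, 1], [0, 0, -0.7, 0, 0, 0, 1], [0, 0, -0.7, 0, 0, 0, 1], [0, 0, -0.7, 0, 0, 0, 1], [0, 0, -0.38, 0, 0, 0, 1], [0, 0, 0, 0, 0, 0, 1], [0, 0, 0, 0, 0, 0, 1]]]'

```text
time_s: 11.05
position: [0.5516, 0.2353, 0.1045]
tcp_rot: [[0.953, 0.301, -0.001], [0.301, -0.953, -0.0], [-0.001, -0.0, -1.0]]
force: [0.2, -0.3, -0.2]
opening: 0.998
```

play_rows --plan '[[[0, 0, 0, 0, 0, 0, -1], [0, 0, 0, 0, 0, 0, -1], [0, 0, 0, 0, 0, 0, -1], [0, 0, 0, 0, 0, 0, -1], [0, 0, 0, 0, 0, 0, -1], [0, 0, 0, 0, 0, 0, -1], [0, 0, 0, 0, 0, 0, -1], [0, 0, 0, 0, 0, 0, -1], [0, 0, 0, 0, 0, 0, -1]]]'

```text
time_s: 11.95
position: [0.5514, 0.2357, 0.1046]
tcp_rot: [[0.953, 0.302, -0.0], [0.302, -0.953, -0.0], [-0.0, -0.0, -1.0]]
force: [0.5, -0.1, 0.3]
opening: 0.27
```

Run:
```python
from h import *
r,p=arc((.5033,.243),.0495,(.5515,.2355),-9,-10,36)
for i in range(0,36,12):print(r[i:i+12])
```

```text
[[-0.03, -0.17, 0, 0, 0, 0, -1], [-0.07, -0.16, 0, 0, 0, 0, -1], [-0.09, -0.14, 0, 0, 0, 0, -1], [-0.12, -0.13, 0, 0, 0, 0, -1], [-0.14, -0.1, 0, 0, 0, 0, -1], [-0.16, -0.07, 0, 0, 0, 0, -1], [-0.17, -0.05, 0, 0, 0, 0, -1], [-0.17, -0.02, 0, 0, 0, 0, -1], [-0.17, 0.01, 0, 0, 0, 0, -1], [-0.17, 0.04, 0, 0, 0, 0, -1], [-0.15, 0.07, 0, 0, 0, 0, -1], [-0.15, 0.1, 0, 0, 0, 0, -1]]
[[-0.12, 0.12, 0, 0, 0, 0, -1], [-0.1, 0.14, 0, 0, 0, 0, -1], [-0.08, 0.16, 0, 0, 0, 0, -1], [-0.05, 0.16, 0, 0, 0, 0, -1], [-0.01, 0.17, 0, 0, 0, 0, -1], [0.01, 0.17, 0, 0, 0, 0, -1], [0.04, 0.17, 0, 0, 0, 0, -1], [0.07, 0.16, 0, 0, 0, 0, -1], [0.1, 0.14, 0, 0, 0, 0, -1], [0.12, 0.13, 0, 0, 0, 0, -1], [0.14, 0.1, 0, 0, 0, 0, -1], [0.15, 0.07, 0, 0, 0, 0, -1]]
[[0.17, 0.05, 0, 0, 0, 0, -1], [0.17, 0.02, 0, 0, 0, 0, -1], [0.17, -0.01, 0, 0, 0, 0, -1], [0.17, -0.04, 0, 0, 0, 0, -1], [0.16, -0.07, 0, 0, 0, 0, -1], [0.14, -0.1, 0, 0, 0, 0, -1], [0.12, -0.12, 0, 0, 0, 0, -1], [0.1, -0.14, 0, 0, 0, 0, -1], [0.08, -0.16, 0, 0, 0, 0, -1], [0.05, -0.16, 0, 0, 0, 0, -1], [0.02, -0.17, 0, 0, 0, 0, -1], [-0.02, -0.17, 0, 0, 0, 0, -1]]
```

play_rows --plan '[[[-0.03, -0.17, 0, 0, 0, 0, -1], [-0.07, -0.16, 0, 0, 0, 0, -1], [0, 0, 0, 0, 0, 0, -1]]]'

```text
time_s: 12.25
position: [0.5358, 0.228, 0.1037]
tcp_rot: [[0.954, 0.299, -0.021], [0.3, -0.954, 0.013], [-0.016, -0.019, -1.0]]
force: [-20.6, 6.0, 10.8]
opening: 0.152
```

play_rows --plan '[[[0, 0, 0, 0, 0, 0, 1], [0, 0, 0, 0, 0, 0, 1], [0, 0, 0, 0, 0, 0, 1], [0, 0, 0, 0, 0, 0, 1], [0, 0, 0, 0, 0, 0, 1], [0, 0, 0, 0, 0, 0, 1]]]'

```text
time_s: 12.85
position: [0.5421, 0.2186, 0.1036]
tcp_rot: [[0.953, 0.303, -0.009], [0.303, -0.953, -0.002], [-0.009, -0.001, -1.0]]
force: [-3.9, -0.1, -0.2]
opening: 0.611
```

Run:
```python
from h import *
import cv2
s=read_state();print(s['time_s'],s['position'],s['force'],s['opening'])
a=capture('wrist'); b=capture('scene')[110:250,260:400]
a=cv2.resize(a,None,fx=1.0,fy=1.0); b=cv2.resize(b,(420,420),interpolation=cv2.INTER_CUBIC)
c=np.hstack([a[:,180:],b])
cv2.imwrite("pics/w5.png",c[:,:,::-1])
```

```text
12.85 [0.54205599 0.21856343 0.10359014] [-3.93016372 -0.11421079 -0.24630661] 0.6112664001969454
```

View pics/w5.png

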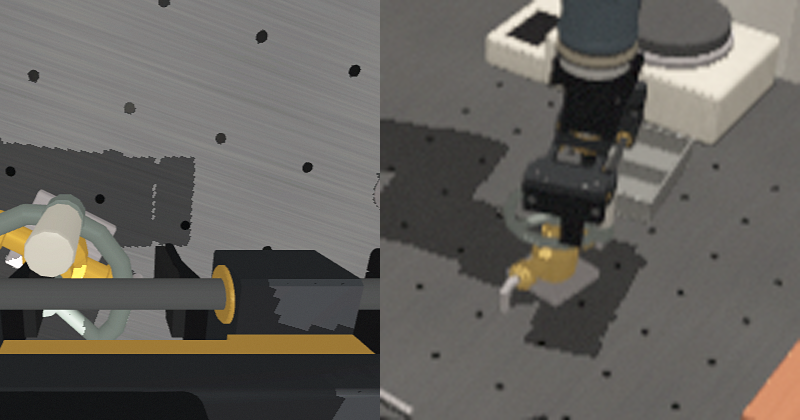

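Handle top at about (232,250) in the wrist picture, seemingly beside the left finger.

Run:
```python
from h import *
np.set_printoptions(precision=4,suppress=True)
s=read_state()
h=atz('wrist',(232,252),.139,1,s);d=h-s['position'];print(h,d,np.array(s['tcp_rot']).T@d,np.degrees(np.arctan2(h[1]-.243,h[0]-.5035)),np.hypot(h[1]-.243,h[0]-.5035))
```

```text
[0.5579 0.245  0.139 ] [0.0136 0.026  0.0351] [ 0.0207 -0.0207 -0.0352] 2.1073815062046566 0.05439917110244659
```

play_rows --plan '[[[0, 0, 0, 0, 0, 0, 1], [0, 0, 0, 0, 0, 0, 1], [0, 0, 0, 0, 0, 0, 1], [0, 0, 0, 0, 0, 0, 1], [0, 0.24, 0, 0, 0, 0, 1], [0.07, 0.23, 0, 0, 0, 0, 1], [0.07, 0, 0, 0, 0, 0, 1], [0, 0, 0, 0, 0, 0, 1], [0, 0, 0, 0, 0, 0, 1]]]'

```text
time_s: 13.85
position: [0.5534, 0.2427, 0.1045]
tcp_rot: [[0.953, 0.302, -0.0], [0.302, -0.953, -0.0], [-0.0, 0.0, -1.0]]
force: [-0.2, 0.1, -0.5]
opening: 0.997
```

Run:
```python
from h import *
import cv2
s=read_state();print(s['time_s'],s['position'],s['force'],s['opening'])
a=capture('wrist')[140:330,180:400]
a=cv2.resize(a,None,fx=3.0,fy=3.0,interpolation=cv2.INTER_CUBIC)
cv2.imwrite("pics/w6.png",a[:,:,::-1])
```

```text
13.85 [0.55339072 0.24272963 0.10450737] [-0.1829923   0.06298091 -0.51125713] 0.9972365156860119
```

View pics/w6.png

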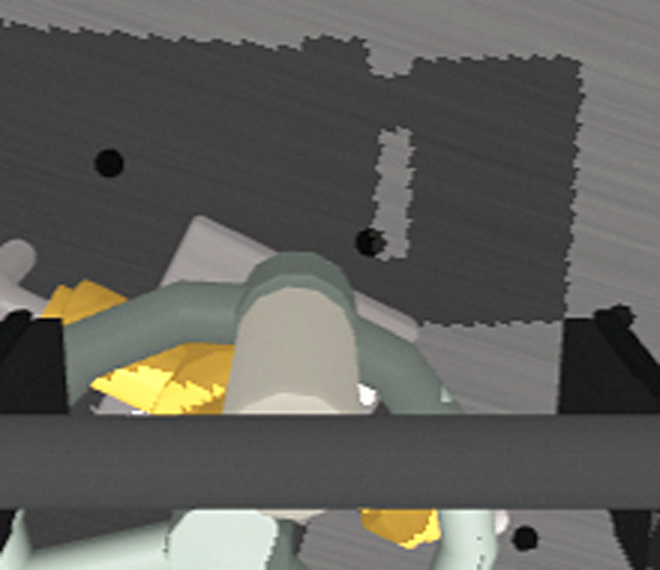

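Run:
```python
from h import *
np.set_printoptions(precision=4,suppress=True)
s=read_state()
h=atz('wrist',(278,292),.139,1,s);print(h)
```

```text
[0.5546 0.2452 0.139 ]
```

play_rows --plan '[[[0, 0, 0, 0, 0, 0, -1], [0, 0, 0, 0, 0, 0, -1], [0, 0, 0, 0, 0, 0, -1], [0, 0, 0, 0, 0, 0, -1], [0, 0, 0, 0, 0, 0, -1], [0, 0, 0, 0, 0, 0, -1], [0, 0, 0, 0, 0, 0, -1], [0, 0, 0, 0, 0, 0, -1], [0, 0, 0, 0, 0, 0, -1]]]'

```text
time_s: 14.8
position: [0.5532, 0.2429, 0.1046]
tcp_rot: [[0.953, 0.302, -0.0], [0.302, -0.953, 0.001], [-0.0, -0.001, -1.0]]
force: [-0.4, 1.1, -0.4]
opening: 0.263
```

play_rows --plan '[[[0, -0.1, 0, 0, 0, 0, -1], [0, 0, 0, 0, 0, 0, -1], [0, 0, 0, 0, 0, 0, -1]]]'

```text
time_s: 15.1
position: [0.5527, 0.2371, 0.1046]
tcp_rot: [[0.953, 0.302, -0.002], [0.302, -0.953, -0.001], [-0.002, 0.0, -1.0]]
force: [-3.0, -1.0, 1.5]
opening: 0.243
```

play_rows --plan '[[[-0.02, -0.1, 0, 0, 0, 0, -1], [0, 0, 0, 0, 0, 0, -1], [0, 0, 0, 0, 0, 0, -1]]]'

```text
time_s: 15.4
position: [0.5525, 0.2361, 0.1046]
tcp_rot: [[0.954, 0.3, 0.001], [0.3, -0.954, 0.006], [0.003, -0.006, -1.0]]
force: [-1.2, 10.8, -0.3]
opening: 0.243
```

The stop is confirmed: 10.8 N pushes back at TCP (0.5525, 0.2361). Now back off counter-clockwise.

Run:
```python
from h import *
r,p=arc((.5033,.243),.05,(.552,.2327),-8,10,36)
for i in range(0,36,9):print([x[:2] for x in r[i:i+9]])
```

```text
[[0.03, 0.24], [-0.03, 0.17], [-0.05, 0.17], [-0.08, 0.16], [-0.1, 0.14], [-0.13, 0.11], [-0.14, 0.1], [-0.16, 0.07], [-0.17, 0.04]]
[[-0.18, 0.01], [-0.17, -0.03], [-0.17, -0.05], [-0.15, -0.08], [-0.14, -0.1], [-0.12, -0.13], [-0.1, -0.14], [-0.07, -0.16], [-0.03, -0.17]]
[[-0.01, -0.18], [0.02, -0.17], [0.05, -0.17], [0.08, -0.15], [0.1, -0.14], [0.13, -0.12], [0.15, -0.1], [0.16, -0.07], [0.17, -0.03]]
[[0.17, -0.01], [0.17, 0.02], [0.17, 0.05], [0.16, 0.08], [0.14, 0.1], [0.11, 0.13], [0.1, 0.15], [0.07, 0.16], [0.04, 0.17]]
```

play_rows --plan '[[[0.03, 0.24, 0, 0, 0, 0, -1], [-0.03, 0.17, 0, 0, 0, 0, -1], [-0.05, 0.17, 0, 0, 0, 0, -1], [-0.08, 0.16, 0, 0, 0, 0, -1], [0, 0, 0, 0, 0, 0, -1]]]'

```text
time_s: 15.9
position: [0.5457, 0.2711, 0.1046]
tcp_rot: [[0.953, 0.303, 0.001], [0.303, -0.953, 0.001], [0.001, -0.001, -1.0]]
force: [0.2, 2.1, -0.5]
opening: 0.243
```

play_rows --plan '[[[-0.1, 0.14, 0, 0, 0, 0, -1], [-0.13, 0.11, 0, 0, 0, 0, -1], [-0.14, 0.1, 0, 0, 0, 0, -1], [-0.16, 0.07, 0, 0, 0, 0, -1], [-0.17, 0.04, 0, 0, 0, 0, -1], [0, 0, 0, 0, 0, 0, -1], [0, 0, 0, 0, 0, 0, -1]]]'

```text
time_s: 16.6
position: [0.5089, 0.2943, 0.1047]
tcp_rot: [[0.953, 0.302, -0.002], [0.302, -0.953, 0.002], [-0.001, -0.003, -1.0]]
force: [-1.3, 6.3, -2.4]
opening: 0.243
```

play_rows --plan '[[[-0.18, 0.03, 0, 0, 0, 0, -1], [-0.17, -0.02, 0, 0, 0, 0, -1], [-0.17, -0.05, 0, 0, 0, 0, -1], [-0.15, -0.08, 0, 0, 0, 0, -1], [-0.14, -0.1, 0, 0, 0, 0, -1], [-0.12, -0.13, 0, 0, 0, 0, -1], [-0.1, -0.14, 0, 0, 0, 0, -1], [-0.07, -0.16, 0, 0, 0, 0, -1], [-0.03, -0.17, 0, 0, 0, 0, -1], [0, 0, 0, 0, 0, 0, -1], [0, 0, 0, 0, 0, 0, -1]]]'

```text
time_s: 17.7
position: [0.4536, 0.2507, 0.1046]
tcp_rot: [[0.954, 0.301, -0.002], [0.301, -0.954, -0.001], [-0.002, 0.0, -1.0]]
force: [-2.5, -0.6, 1.3]
opening: 0.243
```

play_rows --plan '[[[-0.01, -0.18, 0, 0, 0, 0, -1], [0.02, -0.17, 0, 0, 0, 0, -1], [0.05, -0.17, 0, 0, 0, 0, -1], [0.08, -0.15, 0, 0, 0, 0, -1], [0.1, -0.14, 0, 0, 0, 0, -1], [0.13, -0.12, 0, 0, 0, 0, -1], [0.15, -0.1, 0, 0, 0, 0, -1], [0.16, -0.07, 0, 0, 0, 0, -1], [0.17, -0.03, 0, 0, 0, 0, -1], [0, 0, 0, 0, 0, 0, -1], [0, 0, 0, 0, 0, 0, -1]]]'

```text
time_s: 18.8
position: [0.498, 0.195, 0.1046]
tcp_rot: [[0.953, 0.302, 0.002], [0.302, -0.953, -0.0], [0.002, 0.001, -1.0]]
force: [0.7, -1.7, -1.5]
opening: 0.244
```

play_rows --plan '[[[0.17, -0.01, 0, 0, 0, 0, -1], [0.17, 0.02, 0, 0, 0, 0, -1], [0.17, 0.05, 0, 0, 0, 0, -1], [0.16, 0.08, 0, 0, 0, 0, -1], [0.14, 0.1, 0, 0, 0, 0, -1], [0.11, 0.13, 0, 0, 0, 0, -1], [0.1, 0.15, 0, 0, 0, 0, -1], [0.07, 0.16, 0, 0, 0, 0, -1], [0.04, 0.17, 0, 0, 0, 0, -1], [0, 0, 0, 0, 0, 0, -1], [0, 0, 0, 0, 0, 0, -1]]]'

```text
time_s: 19.9
position: [0.553, 0.2386, 0.1046]
tcp_rot: [[0.953, 0.303, -0.001], [0.303, -0.953, 0.0], [-0.0, -0.001, -1.0]]
force: [-5.8, 1.8, 2.9]
opening: 0.245
```

Run:
```python
from h import *
from scipy.optimize import least_squares as L
s=read_state();q=s['position'][:2];print(q,s['force'])
P=np.array([(.5525,.2361),(.5457,.2711),(.5089,.2943),(.4536,.2507),(.498,.195),q])
c=L(lambda v:np.hypot(*(P-v[:2]).T)-.05,[.503,.244]).x
d=P-c;print(c,np.hypot(*d.T),np.degrees(np.arctan2(d[:,1],d[:,0])))
a=np.degrees(np.arctan2(d[-1,1],d[-1,0]))
r,p=arc(c,.05,q,a,10,36)
for i in range(0,36,12):print([x[:2] for x in r[i:i+12]])
```

```text
[0.55296998 0.23856787] [-5.79517237  1.7562068   2.91705695]
[0.50326987 0.24466735] [0.04997005 0.04999001 0.04995096 0.05003487 0.04994614 0.050073  ] [ -9.87211666  31.92162118  83.52825586 173.0750606  -96.05660761
  -6.99667822]
[[0.0, 0.17], [-0.02, 0.18], [-0.05, 0.16], [-0.09, 0.16], [-0.1, 0.13], [-0.13, 0.12], [-0.15, 0.09], [-0.16, 0.07], [-0.17, 0.03], [-0.18, 0.01], [-0.17, -0.02], [-0.16, -0.06]]
[[-0.16, -0.08], [-0.14, -0.11], [-0.11, -0.13], [-0.1, -0.14], [-0.06, -0.17], [-0.04, -0.17], [-0.0, -0.17], [0.02, -0.17], [0.06, -0.17], [0.08, -0.15], [0.1, -0.14], [0.13, -0.12]]
[[0.15, -0.09], [0.16, -0.06], [0.17, -0.04], [0.18, -0.01], [0.17, 0.03], [0.17, 0.05], [0.15, 0.08], [0.14, 0.11], [0.11, 0.13], [0.1, 0.15], [0.06, 0.16], [0.04, 0.17]]
```

The circle fit is within 0.1 mm; the stop is at -9.9° and I'm now one turn plus 2.9° open. Second turn.

play_rows --plan '[[[0, 0.17, 0, 0, 0, 0, -1], [-0.02, 0.18, 0, 0, 0, 0, -1], [-0.05, 0.16, 0, 0, 0, 0, -1], [-0.09, 0.16, 0, 0, 0, 0, -1], [-0.1, 0.13, 0, 0, 0, 0, -1], [-0.13, 0.12, 0, 0, 0, 0, -1], [-0.15, 0.09, 0, 0, 0, 0, -1], [-0.16, 0.07, 0, 0, 0, 0, -1], [-0.17, 0.03, 0, 0, 0, 0, -1], [-0.18, 0.01, 0, 0, 0, 0, -1], [-0.17, -0.02, 0, 0, 0, 0, -1], [-0.16, -0.06, 0, 0, 0, 0, -1]]]'

```text
time_s: 21.1
position: [0.4837, 0.2907, 0.1047]
tcp_rot: [[0.953, 0.301, 0.0], [0.301, -0.953, 0.002], [0.001, -0.002, -1.0]]
force: [-0.5, 4.1, -3.2]
opening: 0.243
```

play_rows --plan '[[[-0.16, -0.08, 0, 0, 0, 0, -1], [-0.14, -0.11, 0, 0, 0, 0, -1], [-0.11, -0.13, 0, 0, 0, 0, -1], [-0.1, -0.14, 0, 0, 0, 0, -1], [-0.06, -0.17, 0, 0, 0, 0, -1], [-0.04, -0.17, 0, 0, 0, 0, -1], [0, -0.17, 0, 0, 0, 0, -1], [0.02, -0.17, 0, 0, 0, 0, -1], [0.06, -0.17, 0, 0, 0, 0, -1], [0.08, -0.15, 0, 0, 0, 0, -1], [0.1, -0.14, 0, 0, 0, 0, -1], [0.13, -0.12, 0, 0, 0, 0, -1]]]'

```text
time_s: 22.3
position: [0.4749, 0.2034, 0.1047]
tcp_rot: [[0.954, 0.301, 0.002], [0.301, -0.954, 0.001], [0.002, -0.0, -1.0]]
force: [1.9, 4.9, -5.2]
opening: 0.242
```

play_rows --plan '[[[0.15, -0.09, 0, 0, 0, 0, -1], [0.16, -0.06, 0, 0, 0, 0, -1], [0.17, -0.04, 0, 0, 0, 0, -1], [0.18, -0.01, 0, 0, 0, 0, -1], [0.17, 0.03, 0, 0, 0, 0, -1], [0.17, 0.05, 0, 0, 0, 0, -1], [0.15, 0.08, 0, 0, 0, 0, -1], [0.14, 0.11, 0, 0, 0, 0, -1], [0.11, 0.13, 0, 0, 0, 0, -1], [0.1, 0.15, 0, 0, 0, 0, -1], [0.06, 0.16, 0, 0, 0, 0, -1], [0.03, 0.12, 0, 0, 0, 0, -1]]]'

```text
time_s: 23.5
position: [0.5524, 0.2355, 0.1045]
tcp_rot: [[0.953, 0.303, -0.002], [0.303, -0.953, -0.001], [-0.002, 0.0, -1.0]]
force: [-5.0, 0.1, 2.8]
opening: 0.242
```

play_rows --plan '[[[0, 0, 0, 0, 0, 0, -1], [0, 0, 0, 0, 0, 0, -1], [0, 0, 0, 0, 0, 0, -1], [0, 0, 0, 0, 0, 0, -1]]]'

```text
time_s: 23.9
position: [0.5524, 0.2353, 0.1046]
tcp_rot: [[0.953, 0.302, -0.001], [0.302, -0.953, 0.0], [-0.001, -0.0, -1.0]]
force: [-4.7, 2.2, 1.0]
opening: 0.248
```

Run:
```python
from h import *
import cv2
s=read_state();d=s['position'][:2]-np.array([.50327,.24467]);print(np.hypot(*d),np.degrees(np.arctan2(d[1],d[0])),s['force'],s['opening'],np.abs(s['qvel']).max())
a=capture('scene')
cv2.imwrite("pics/end.png",cv2.resize(a[80:400,120:440],(600,600),interpolation=cv2.INTER_CUBIC)[:,:,::-1])
```

```text
0.05003087929170652 -10.85237105164417 [-4.67563205  2.16611126  1.00383291] 0.2476630761086798 0.13315646274145507
```

View pics/end.png

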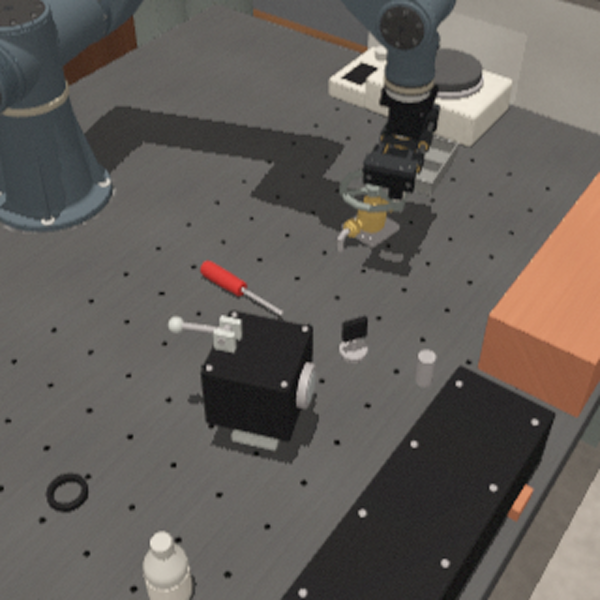

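The final view shows the lever down at (176,324), the wheel handle gripped and all bystanders in place. The handle is 1° from two exact turns, so I'm handing in.

```bash
python3 -c "
from rig import *
print(hand_in())"
```

```text
the job is handed in; nothing more can be done
None
```

The job is handed in: the shutter lever is down, and the valve was shut to its stop and backed off two turns. The gripper still holds the handle. `hand_in` gave no verdict.

- **Lever:** the first press slipped off the ball. The second pressed it down until 22 N pushed back at the height expected for the lower stop. The last picture shows it still down; I did not measure its angle separately.
- **Shutting the valve:** the fingers lost the handle twice when the wheel was already close to or at its stop. I regripped and felt the stop clearly, with 10.8 N pushing back at a handle angle of −9.9°.
- **Two turns back:** the handle followed a circle with the given 50 mm radius to within 0.1 mm, and the grip held throughout. It ended at −10.9°, about 1° short of two full turns (the tolerance is 18°).
- **At hand-in:** the gripper opening matched the handle's diameter and the arm was essentially still, at about 24 s on the clock. No bystander looked moved in the last picture.

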